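Start the bench centrifuge

ROBOT

A 7-joint arm with a two-finger parallel gripper is mounted at the origin on the work surface. World frame = base frame: x ahead of the robot, y to its left, z up, the work surface at z = 0. Lengths are in m, angles in rad, forces in N, time in s.
With the tool pointing down it reaches from about 0.4 to 0.85 m from the base axis. Payload 4.5 kg.
Tool frame: the origin (TCP) lies between the finger pads; the fingertips stand 11 mm ahead of it and the grasp point (between the pads) lies 8 mm behind it (r.nose_length is the distance from the TCP to the fingertips, in m); z points along the fingers, y is the line along which they close (so a half turn about z gives the same grasp; the last joint's range is limited). The gripper opens to 88 mm and grips with 3 to 60 N. Pads are 18 mm wide; open, the fingers measure 123 mm over their backs; the gripper's body (75 mm by 187 mm) begins 45 mm behind the grasp point.
Start: joints at [1.257, 0.689, -0.195, 1.565, 0.157, 0.902, -0.215], TCP at [0.213, -0.588, 0.211] pointing down, gripper open.
Joint ranges: [-3.01, 3.01], [-0.46, 2.08], [-1.47, 1.51], [0.13, 2.56], [-1, 4.14], [0.04, 2.09], [-2.66, 2.66]. Speed limits (rad/s): [2.57, 2.57, 3.14, 3.14, 3.14, 3.14, 3.14].

INTERFACE

Orientations are given as a unit quaternion [x, y, z, w].
In Python, from plant import get_state, snapshot, camera_model, r gives the robot as it stands.
- The arm moves only by the shell command python3 -m inch 'ROWS' [FORCE]. ROWS is text: rows parted by semicolons, each of 7 numbers parted by spaces: the opening, from -1 (shut) to 1 (fully open), then the shift along the tool's x, y, z in m, then the turn, a rotation vector about the tool's x, y, z in rad. A call has 1 to 20 rows; each row shifts and turns the commanded pose from where the row before left it, along the tool's axes as they then stand; what a row does not reach is not made up. A row lasts 1/12 s, in which the tool goes at most 41.7 mm and 7.16 degrees, less where a joint would pass 70% of its speed; a pose out of reach is approached as far as the arm can. A call is refused whole if a number of a shift passes 0.0417 or a number of a turn 0.125, either way. A call with a gripper value outside its range is refused whole. The fingers move at their own pace and stop on an object; FORCE is the grip in N (left out, the last holds). Time passes only in rows, so rows that do not move let the fingers close. It gives the time, the measured TCP pose, the force, the opening and the grip force at its end, in the units of the state.
- get_state(): the state, without advancing time (a new reading comes with each control period).
- snapshot(name): name is "scene" or "top" or "wrist"; returns (picture, depth): 420x560x3 uint8, red, green, blue; 420x560 float32, m along the optical axis (not along the pixel's ray), 0 where there is no reading.
- camera_model(name): a dict with "intrinsics" (3x3 intrinsics, pixels), "view" (4x4, takes a point from world to camera coordinates). Camera axes: x right, y down, z forward; pixel columns grow to the right and rows downward; lengths in m; the calibration is good to about 2 mm. A picture is of the moment at which its call begins: read the wrist's pose just before it. camera_model takes no time and is no camera call; for the wrist camera it gives the pose at the moment of the call.
- r.finish_job(): hands the job in; it is judged then, once.
The state is a dict: "clock": time; "q": joint angles; "qd": joint speeds; "joint_torque": joint torques, N m; "tool_pos": TCP position; "eef_rot": TCP orientation; "contact_force": force on the tool from outside, world axes, zero at the start; "moment": the same for the moment, N m; "opening": opening from 0.0 (shut) to 1.0 (fully open); "finger_force": force on a finger pad.
Only numpy, scipy, OpenCV 4.12 (cv2) and the standard library are available. Lean on these libraries where they do the work, as an engineer would, in place of code of your own. Each camera call takes 0.05 s, during which the arm holds its last target. There are 200 camera calls.

TASK

Start the white bench centrifuge with closed fingertips: first switch it on by pressing the raised end of the black rocker fully down, then push the half-open lid down until it is fully shut, then press the green button all the way in, keep it in for about a second and let it go. Leave the red and yellow buttons alone, do not swing the lid wide open, and do not lift or disturb the jar, the cup or the roll of tape standing around the machine.

Things in the scene. Friction and masses are not known exactly. Their poses are not given: they have to be found in the camera images.
- centrifuge: White bench centrifuge, fixed, 250 (its x) x 340 (its y) x 120 mm high; origin at the centre of its underside, z up, front -x; yaw varies. Chamber with lid on the +y side; control deck, 122 mm wide, top 120 mm high, on the -y side. On the deck at y = -112 mm: the rocker (x = +85 mm) and three round buttons (x = -93, -41, +11 mm) whose colours change places.
- rocker_press (a point): Point on the raised half (white mark) of the black V-shaped power rocker's top face, 20 mm from its pivot towards machine -y; moves with it. Rocker 30 mm (machine x) by 64 mm (machine y), pivot line along machine x, 136 mm above the counter. Off: this half slopes up outwards, its end 12 mm above the pivot. On: this half is level, its face 136 mm above the counter, the other half up.
- rocker (a joint): Angle of the power rocker in rad: 0 off (start), 0.4 fully on. It stays where it is left; about 3 to 5 N on the point turns it.
- lid_push (a point): Point on the lid's outer (top) face, on its middle line, 130 mm from the hinge; moves with the lid. The lid is a white plate 215 mm (machine x) by 205 mm (machine y), 16 mm thick, with a round window and a blue front tab, hinged at the machine's far (+x) side. Shut, its outer face is level, 138 mm above the counter (18 mm above the hinge line).
- lid_hinge (a point): Middle of the lid's hinge line, 120 mm above the counter at machine x = +115 mm, y = +62.5 mm; the hinge line runs along machine y. The point does not move relative to the machine except by turning with the lid.
- lid (a joint): Opening angle of the lid in rad: 0 fully shut, 0.35 to 0.75 at the start. A stiff hinge holds it where it is left; about 3 N pressed down 110 to 200 mm from the hinge closes it.
- start_top (a point): Centre of the top face of the green round push button (cap 32 mm across, standing 10 mm above its black collar, which is 44 mm across). It moves down with the button. z of the point frame is up.
- start (a joint): Travel of the green button (start) in m: 0 released, 0.006 fully pressed. A spring pushes it back: about 1.3 N to start it, 4.5 N fully down; it comes up again when let go.
- stop_top (a point): Centre of the top face of the red round push button (cap 32 mm across, standing 10 mm above its black collar, which is 44 mm across). It moves down with the button. z of the point frame is up.
- stop (a joint): Travel of the red button (stop) in m: 0 released, 0.006 fully pressed. A spring pushes it back: about 1.3 N to start it, 4.5 N fully down; it comes up again when let go.
- short_top (a point): Centre of the top face of the yellow round push button (cap 32 mm across, standing 10 mm above its black collar, which is 44 mm across). It moves down with the button. z of the point frame is up.
- short (a joint): Travel of the yellow button (short spin) in m: 0 released, 0.006 fully pressed. A spring pushes it back: about 1.3 N to start it, 4.5 N fully down; it comes up again when let go.
- jar: Loose jar with a blue screw cap, 64 mm across, 100 mm high, beside the machine; origin at the centre of its underside.
- cup: Loose open white plastic cup, 72 mm across, 85 mm high, beside the machine; origin at the centre of its underside.
- tape: Loose roll of blue tape lying flat, 80 mm across with a 52 mm hole, 24 mm high, in front of the machine; origin at the centre of its underside.

How it is judged:
On the way, in this order (a step that is already met when the one before it is completed fails the run):
1. the rocker is pressed on (value of joint rocker above 0.33 rad), for 0.1 s.
2. the lid is pushed fully shut, with the rocker on (value of joint rocker above 0.33 rad and value of joint lid below 0.04 rad), for 0.2 s.
3. the green button is held in (at least 4.2 mm) for 0.7 s, with the rocker on and the lid shut (all of step 2 and value of joint start above 0.0042 m), for 0.7 s.
At the end, for the whole second after the job is handed in: The rocker is on (above 0.33 rad), the lid is shut (below 0.04 rad) and all three buttons are up (within 1 mm) (all of step 2 and value of joint each of start, stop, short below 0.001 m); the robot touches nothing.
It fails at once if the green button is pressed (over 3 mm) before the rocker is on and the lid is shut (value of joint start above 0.003 m and (value of joint rocker below 0.3 rad or value of joint lid above 0.06 rad)).
It fails at once if the red or the yellow button is pressed (over 2 mm) (value of joint any of stop, short above 0.002 m).
It fails at once if the lid is swung wide open (over 0.9 rad) (value of joint lid above 0.9 rad).
It fails at once if the jar, the cup or the tape is lifted, tipped or moved by over 20 mm (distance of any of jar, cup, tape from where it was at the start of the episode above 0.02 m or angle between any of jar, cup, tape's own z axis and vertical above 0.4 rad).
It also fails if it takes over 50 s, if anything falls off the work surface, if the arm or the gripper's body presses on something with over 40 N, if the wrist force passes 120 N, or if a joint passes its speed limit or range.

## Working session

There is one attempt and no reset: what is moved stays moved. The work goes in short steps, Python scripts to look and compute and a shell command to move; the robot and the scene stay as the last step left them, time stands still between calls to the robot, and variables do not carry over. Pictures are saved under pics/ and viewed, at most 10 in all, crops included, and the job is handed in when it is done.

```bash
ls; mkdir -p pics; python3 - <<'E'
from plant import *
import cv2,numpy as np
s=get_state();print(s['clock'],s['tool_pos'],s['eef_rot'],s['opening'])
a=[]
for n in("top","scene"):
    p,d=snapshot(n);np.savez('pics/%s0.npz'%n,p=p,d=d,**camera_model(n));cv2.imwrite('pics/%s0.png'%n,p[:,:,::-1])
    c=camera_model(n);print(n,c)
E
```

```text
pics
0.0 [ 0.21273315 -0.58695584  0.21021985] [ 9.84911327e-01  1.73057350e-01 -2.12831892e-04 -8.86382149e-04] 1.0014652892191342
top {'intrinsics': array([[529.30024287,   0.        , 290.68741688],
       [  0.        , 529.30024287, 213.35789637],
       [  0.        ,   0.        ,   1.        ]]), 'view': array([[ 1.48625035e-02, -9.99889443e-01, -4.55261501e-04,
         3.85047659e-02],
       [-9.86614418e-01, -1.45912315e-02, -1.62416399e-01,
         5.40042678e-01],
       [ 1.62391800e-01,  2.86308186e-03, -9.86722203e-01,
         1.16264021e+00],
       [ 0.00000000e+00,  0.00000000e+00,  0.00000000e+00,
         1.00000000e+00]])}
scene {'intrinsics': array([[455.75046681,   0.        , 276.53137264],
       [  0.        , 455.75046681, 210.25746514],
       [  0.        ,   0.        ,   1.        ]]), 'view': array([[-0.47784572,  0.87839835,  0.00893328,  0.20459609],
       [ 0.66966714,  0.37084048, -0.6434464 , -0.29315598],
       [-0.56851508, -0.30148578, -0.76543905,  1.47927958],
       [ 0.        ,  0.        ,  0.        ,  1.        ]])}
```

View pics/top0.png

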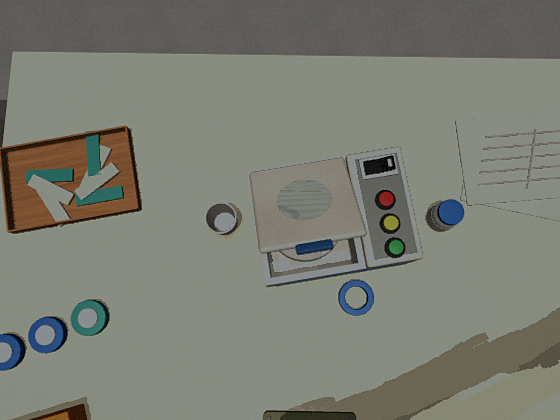

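View pics/scene0.png

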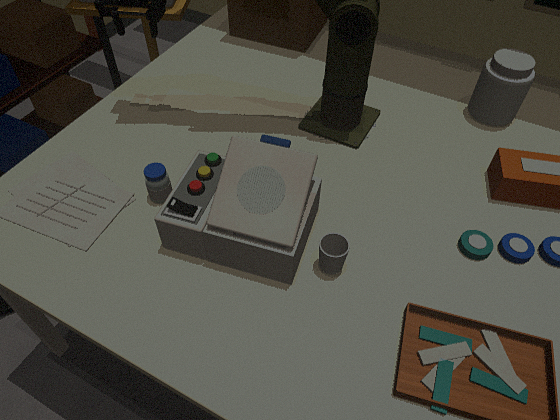

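The top view shows green at (396,247), yellow at (391,223), red at (386,200) and the rocker at (380,166). The lid is half open with its blue tab at (314,247). The cup is at (223,218), the jar at (448,213) and the tape at (356,297).

```bash
cat > h.py <<'E'
import numpy as np,cv2
def load(n):
    z=np.load('pics/%s.npz'%n);return z['p'],z['d'],z['intrinsics'],z['view']
def unproj(u,v,z,K,V):
    c=np.stack([(u-K[0,2])/K[0,0]*z,(v-K[1,2])/K[1,1]*z,z],-1);return (c-V[:3,3])@V[:3,:3]
def ray(u,v,h,K,V):
    o=-V[:3,:3].T@V[:3,3];q=unproj(np.float64(u),np.float64(v),np.float64(1),K,V)-o;return o+q*(h-o[2])/q[2]
def blob(p,name,box=None):
    H=cv2.cvtColor(p,cv2.COLOR_RGB2HSV);h,s,v=[H[...,i].astype(int) for i in range(3)]
    m={'red':((h<8)|(h>172))&(s>150),'yellow':(h>22)&(h<34)&(s>150),'green':(h>45)&(h<75)&(s>130)}[name]&(v>60)
    if box: k=np.zeros_like(m);k[box[1]:box[3],box[0]:box[2]]=1;m&=k
    n,l,st,c=cv2.connectedComponentsWithStats(m.astype(np.uint8));i=1+st[1:,4].argmax();return c[i],l==i,st[i]
E
python3 - <<'E'
from h import *
B={'top0':(340,140,430,270),'scene0':(170,140,230,220)}
for n in B:
    p,d,K,V=load(n);P={}
    for c in('red','yellow','green'):
        ce,m,st=blob(p,c,B[n]);v,u=np.nonzero(cv2.erode(m.astype(np.uint8),np.ones((3,3))))
        w=unproj(u,v,d[v,u].astype(float),K,V);h=np.median(w[:,2]);P[c]=ray(*ce,h,K,V);print(n,c,ce.round(1),st,P[c].round(4),np.median(w,0).round(4))
    e=P['red']-P['green'];yaw=np.arctan2(e[1],e[0]);print('yaw',yaw,'len',np.hypot(*e[:2]))
    x,y=np.array([np.cos(yaw),np.sin(yaw)]),np.array([-np.sin(yaw),np.cos(yaw)])
    o=P['yellow'][:2]*0+np.mean([P[c][:2] for c in P],0)+.041*x+.112*y
    L=lambda a,b:o+a*x+b*y
    print('o',o,'rocker press',L(.085,-.132),'pivot',L(.085,-.112),'hinge',L(.115,.0625))
    # all depth in machine frame
    v,u=np.mgrid[0:420,0:560];ok=d>0;w=unproj(u[ok],v[ok],d[ok].astype(float),K,V)
    q=w[:,:2]-o;mx,my=q@x,q@y
    s=(abs(mx-0.03)<.06)&(abs(my-.0625)<.08)&(w[:,2]>.125)
    k=np.polyfit(mx[s],w[s,2],1);print('lid slope',np.arctan(-k[0]),'z at hinge',np.polyval(k,.115),s.sum())
    for yy in(-.152,-.142,-.132,-.122,-.112,-.102,-.092,-.082,-.07):
        s=(abs(mx-.085)<.01)&(abs(my-yy)<.004);print(yy,w[s,2].mean().round(4) if s.any() else None,end='; ')
    print()
E
```

```text
top0 red [385.8 198.5] [379 192  15  14 172] [ 0.5587 -0.1538  0.1387] [ 0.5592 -0.154   0.1387]
top0 yellow [390.8 222.3] [383 215  16  15 174] [ 0.5079 -0.1636  0.1388] [ 0.5087 -0.1654  0.1388]
top0 green [395.7 246.7] [389 240  15  15 168] [ 0.4569 -0.1729  0.139 ] [ 0.4583 -0.1736  0.139 ]
yaw 0.18528400070437234 len 0.10349441882737277
o [ 0.52751869 -0.04577661] rocker press [ 0.63538161 -0.15985811] pivot [ 0.6316971  -0.14020043] hinge [0.62903624 0.03683959]
lid slope 0.5670632240321305 z at hinge 0.14182126764725658 4145
-0.152 0.1236; -0.142 0.1467; -0.132 0.1441; -0.122 0.1407; -0.112 0.1357; -0.102 0.1361; -0.092 0.1357; -0.082 0.1331; -0.07 0.1211; 
scene0 red [195.  184.5] [189 180  13  10  95] [ 0.5623 -0.1524  0.1386] [ 0.5613 -0.1522  0.1386]
scene0 yellow [203.7 169.9] [198 166  12   9  74] [ 0.5117 -0.1618  0.1392] [ 0.5078 -0.1617  0.1392]
scene0 green [212.  156.1] [207 153  11   8  56] [ 0.46   -0.1716  0.139 ] [ 0.4571 -0.1717  0.139 ]
yaw 0.18542569466417638 len 0.10413268264763423
o [ 0.53097239 -0.04424828] rocker press [ 0.63885148 -0.1583145 ] pivot [ 0.63516418 -0.13865734] hinge [0.63247823 0.03838231]
lid slope 0.5669821827047378 z at hinge 0.14104722889274435 4442
-0.152 0.1241; -0.142 0.142; -0.132 0.1431; -0.122 0.139; -0.112 0.1361; -0.102 0.1356; -0.092 0.136; -0.082 0.1311; -0.07 0.1214;
```

```bash
R="-1 .0302 -.0143 -.002 0 0 0"; python3 -m inch '-1 .0302 -.0143 -.002 0 0 0; -1 .0302 -.0143 -.002 0 0 0; -1 .0302 -.0143 -.002 0 0 0; -1 .0302 -.0143 -.002 0 0 0; -1 .0302 -.0143 -.002 0 0 0; -1 .0302 -.0143 -.002 0 0 0; -1 .0302 -.0143 -.002 0 0 0; -1 .0302 -.0143 -.002 0 0 0; -1 .0302 -.0143 -.002 0 0 0; -1 .0302 -.0143 -.002 0 0 0; -1 .0302 -.0143 -.002 0 0 0; -1 .0302 -.0143 -.002 0 0 0; -1 .0302 -.0143 -.002 0 0 0; -1 .0302 -.0143 -.002 0 0 0; -1 .0302 -.0143 -.002 0 0 0; -1 .0302 -.0143 -.002 0 0 0; -1 .0302 -.0143 -.002 0 0 0; -1 .0302 -.0143 -.002 0 0 0' 10
python3 -m inch '-1 0 0 0 0 0 -.117; -1 0 0 0 0 0 -.117; -1 0 0 0 0 0 -.117; -1 0 0 0 0 0 -.117; -1 0 0 0 0 0 -.117; -1 0 0 0 0 0 -.117; -1 0 0 0 0 0 -.117; -1 0 0 0 0 0 -.117; -1 0 0 0 0 0 -.117; -1 0 0 0 0 0 -.117; -1 0 0 0 0 0 -.117; -1 0 0 0 0 0 -.117; -1 0 0 0 0 0 0; -1 0 0 0 0 0 0'
cat > t.py <<'E'
import sys,numpy as np
from plant import get_state
from scipy.spatial.transform import Rotation as R
s=get_state();M=R.from_quat(s['eef_rot'])
yaw=.1853;o=np.array([.5292,-.0450]);a,b,z=map(float,sys.argv[1:4])
x,y=np.array([np.cos(yaw),np.sin(yaw)]),np.array([-np.sin(yaw),np.cos(yaw)])
g=np.r_[o+a*x+b*y,z+.011];ty=M.apply([0,1,0])
print('t',round(s['clock'],2),'pos',s['tool_pos'].round(4),'F',np.round(s['contact_force'],1),'open',round(s['opening'],3),'shift',M.inv().apply(g-s['tool_pos']).round(4),'yaw err',round(np.arctan2(ty[1],ty[0])-yaw,3),'tilt',M.apply([0,0,1]).round(3))
E
python3 t.py .085 -.134 .150
```

```text
clock: 1.6
tool_pos: [0.6369, -0.1589, 0.2467]
eef_rot: [0.985, 0.173, -0.001, -0.0]
contact_force: [0.6, -0.4, -1.5]
opening: 0.006
finger_force: 0.0
clock: 2.77
tool_pos: [0.636, -0.1605, 0.2465]
eef_rot: [0.642, 0.767, -0.0, -0.0]
contact_force: [-0.7, -0.5, -1.0]
opening: 0.005
finger_force: 0.0
t 2.77 pos [ 0.636  -0.1605  0.2465] F [-0.7 -0.5 -1. ] open 0.005 shift [-0.0009  0.0014  0.0855] yaw err -0.008 tilt [-0.001  0.    -1.   ]
```

```bash
python3 -m inch '-1 0 .001 .03 0 0 0; -1 0 0 .03 0 0 0; -1 0 0 .02 0 0 0; -1 0 0 .005 0 0 0; -1 0 0 .005 0 0 0; -1 0 0 .004 0 0 0; -1 0 0 .004 0 0 0; -1 0 0 .002 0 0 0; -1 0 0 .002 0 0 0; -1 0 0 0 0 0 0; -1 0 0 0 0 0 0'; python3 t.py .085 -.134 .136
```

```text
clock: 3.68
tool_pos: [0.6376, -0.1602, 0.1455]
eef_rot: [0.64, 0.768, 0.0, 0.0]
contact_force: [-0.1, -0.2, 0.2]
opening: 0.007
finger_force: 0.0
t 3.68 pos [ 0.6376 -0.1602  0.1455] F [-0.1 -0.2  0.2] open 0.007 shift [-0.0008 -0.0003 -0.0015] yaw err -0.005 tilt [ 0.001 -0.    -1.   ]
```

```bash
python3 -m inch '-1 0 0 .002 0 0 0; -1 0 0 .002 0 0 0; -1 0 0 0 0 0 0; -1 0 0 0 0 0 0'; python3 -m inch '-1 0 0 -.01 0 0 0; -1 0 0 -.03 0 0 0; -1 0 0 -.04 0 0 0; -1 0 0 -.04 0 0 0; -1 0 0 -.03 0 0 0; -1 0 0 0 0 0 0'; python3 t.py -.02 .0625 .250
python3 - <<'E'
from plant import *
import cv2,numpy as np
p,d=snapshot("scene");np.savez('pics/scene1.npz',p=p,d=d,**camera_model("scene"));cv2.imwrite('pics/s1.png',cv2.resize(p[130:280,130:340,::-1],None,fx=3,fy=3))
E
```

```text
clock: 4.02
tool_pos: [0.6372, -0.1601, 0.1409]
eef_rot: [0.64, 0.768, -0.0, -0.0]
contact_force: [-0.3, 0.3, -0.3]
opening: 0.005
finger_force: 0.0
clock: 4.52
tool_pos: [0.6415, -0.1596, 0.2997]
eef_rot: [0.64, 0.768, 0.004, 0.006]
contact_force: [1.4, -0.8, -0.8]
opening: 0.004
finger_force: 0.0
t 4.52 pos [ 0.6415 -0.1596  0.2997] F [ 1.4 -0.8 -0.8] open 0.004 shift [ 0.1955 -0.1107  0.0364] yaw err -0.005 tilt [ 0.014 -0.001 -1.   ]
```

View pics/s1.png

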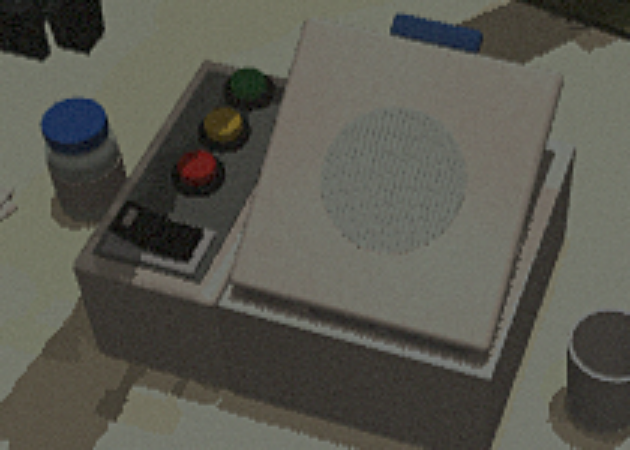

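The rocker at crop (160,230) still looks up, and the fingers show at the top left, (50,20). The force reading showed no contact either, so I'll check rocker heights and where the tip projects.

```bash
python3 - <<'E'
from h import *
from plant import get_state,camera_model,snapshot
def proj(w,K,V):
    c=V[:3,:3]@w+V[:3,3];return (K@c/c[2])[:2].round(1)
s=get_state()
cm=camera_model('scene');tip=s['tool_pos']-[0,0,.011]
print('tip expected px',proj(tip,cm['intrinsics'],cm['view']))
yaw=.1853;o=np.array([.5292,-.0450]);x,y=np.array([np.cos(yaw),np.sin(yaw)]),np.array([-np.sin(yaw),np.cos(yaw)])
out={}
for n in('scene','top'):
    if n=='scene': p,d,K,V=load('scene1')
    else:
        p,d=snapshot('top');c=camera_model('top');K,V=c['intrinsics'],c['view'];cv2.imwrite('pics/top1.png',p[:,:,::-1])
    v,u=np.mgrid[0:420,0:560];ok=d>0;w=unproj(u[ok],v[ok],d[ok].astype(float),K,V)
    q=w[:,:2]-o;mx,my=q@x,q@y
    for yy in(-.142,-.132,-.122,-.112,-.102,-.092,-.082):
        k=(abs(mx-.085)<.01)&(abs(my-yy)<.004);print(yy,w[k,2].mean().round(4) if k.any() else None,end='; ')
    print()
E
```

```text
tip expected px [161.4 158.5]
-0.142 0.1595; -0.132 0.1438; -0.122 0.3059; -0.112 0.3842; -0.102 0.4383; -0.092 0.5143; -0.082 0.1321; 
-0.142 0.5945; -0.132 0.5586; -0.122 0.5595; -0.112 0.5151; -0.102 0.5205; -0.092 0.6031; -0.082 0.1323;
```

View pics/top1.png

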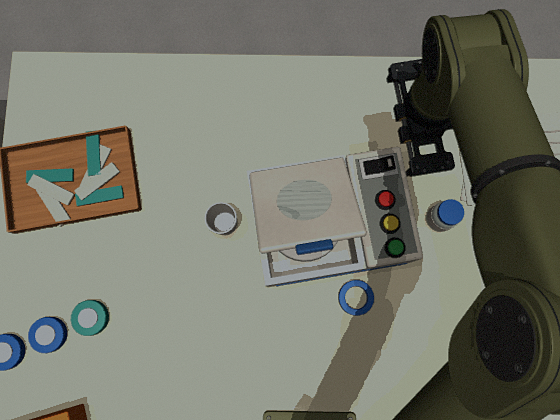

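The gripper appears about 15 px off its expected place (161,158) in the scene view, so its reported pose and the images disagree. I'll measure the fingertips in 3D.

```bash
python3 - <<'E'
from h import *
from plant import *
s=get_state();print(s['tool_pos'],s['q'].round(3) if hasattr(s['q'],'round') else s['q'])
for n in('scene','top'):
    p,d=snapshot(n);c=camera_model(n);K,V=c['intrinsics'],c['view']
    v,u=np.mgrid[0:420,0:560];ok=d>0;w=unproj(u[ok],v[ok],d[ok].astype(float),K,V)
    k=(w[:,2]>.255)&(w[:,2]<.42)&(abs(w[:,0]-.64)<.16)&(abs(w[:,1]+.16)<.13)
    for lo in np.arange(.26,.42,.02):
        j=k&(w[:,2]>=lo)&(w[:,2]<lo+.02)
        if j.sum(): print(n,lo.round(2),j.sum(),w[j].min(0).round(3),w[j].max(0).round(3),w[j].mean(0).round(3))
p,d=snapshot('wrist');c=camera_model('wrist');np.savez('pics/w1.npz',p=p,d=d,**c);cv2.imwrite('pics/w1.png',p[:,:,::-1])
V=c['view'];print('wristcam pos',-V[:3,:3].T@V[:3,3],V[:3,:3].round(3))
E
```

```text
[ 0.63810276 -0.16002615  0.2931972 ] [ 0.448  0.696 -0.544  1.339  0.365  1.201  0.058]
scene 0.3 3 [ 0.632 -0.154  0.319] [ 0.644 -0.149  0.32 ] [ 0.639 -0.152  0.319]
scene 0.32 104 [ 0.623 -0.168  0.321] [ 0.656 -0.146  0.34 ] [ 0.644 -0.154  0.332]
scene 0.34 129 [ 0.622 -0.166  0.34 ] [ 0.658 -0.146  0.36 ] [ 0.645 -0.153  0.349]
scene 0.36 29 [ 0.641 -0.157  0.36 ] [ 0.657 -0.146  0.375] [ 0.652 -0.149  0.365]
scene 0.38 445 [ 0.549 -0.178  0.382] [ 0.729 -0.11   0.4  ] [ 0.666 -0.14   0.394]
scene 0.4 873 [ 0.544 -0.178  0.4  ] [ 0.736 -0.109  0.42 ] [ 0.656 -0.141  0.409]
top 0.36 3 [ 0.642 -0.149  0.366] [ 0.644 -0.147  0.379] [ 0.643 -0.148  0.371]
top 0.38 271 [ 0.546 -0.192  0.383] [ 0.714 -0.112  0.4  ] [ 0.636 -0.134  0.396]
top 0.4 556 [ 0.539 -0.211  0.4  ] [ 0.732 -0.111  0.42 ] [ 0.627 -0.138  0.408]
wristcam pos [ 0.6231741  -0.08750924  0.462974  ] [[ 0.984  0.18  -0.004]
 [ 0.174 -0.941  0.289]
 [ 0.048 -0.285 -0.957]]
```

View pics/w1.png

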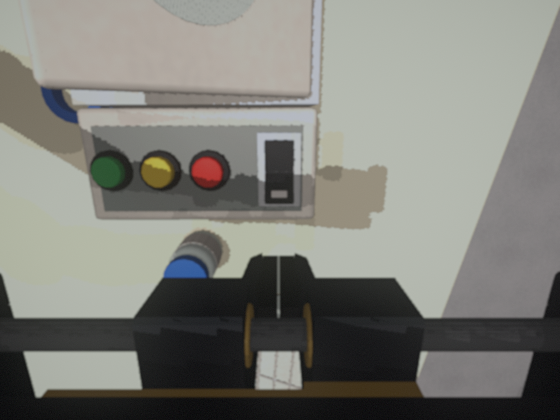

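The wrist view shows the rocker at (279,172) and the closed fingertips at (280,255). Depth puts the fingertips at z≈0.319 where the state implies 0.282, so the tool really stands about 37 mm higher than reported. I'll check the nose length, then probe slowly by force.

```bash
python3 -c "
from plant import r;print(r.nose_length,[a for a in dir(r) if a[0]!='_'])"; python3 t.py .085 -.134 .136
python3 -m inch '-1 0 0 .04 0 0 0; -1 0 0 .04 0 0 0; -1 0 0 .04 0 0 0; -1 0 0 .02 0 0 0; -1 0 0 .01 0 0 0; -1 0 0 0 0 0 0; -1 0 0 0 0 0 0; -1 0 0 0 0 0 0'; python3 - <<'E'
from h import *
from plant import *
s=get_state();print(s['tool_pos'],s['contact_force'])
p,d=snapshot('scene');c=camera_model('scene');K,V=c['intrinsics'],c['view']
v,u=np.mgrid[0:420,0:560];ok=d>0;w=unproj(u[ok],v[ok],d[ok].astype(float),K,V)
k=(abs(w[:,0]-.64)<.025)&(abs(w[:,1]+.158)<.02)
for lo in np.arange(.13,.26,.01):
    j=k&(w[:,2]>=lo)&(w[:,2]<lo+.01)
    if j.sum(): print(lo.round(2),j.sum(),w[j].min(0).round(3),w[j].max(0).round(3))
cv2.imwrite('pics/s2.png',cv2.resize(p[130:280,130:340,::-1],None,fx=3,fy=3))
E
```

```text
0.011 ['Unreachable', 'finish_job', 'nose_length']
t 4.77 pos [ 0.6363 -0.1602  0.2896] F [-0.6  0.3  0.4] open 0.01 shift [-0.0011  0.0014  0.1426] yaw err -0.004 tilt [-0.003  0.    -1.   ]
clock: 5.43
tool_pos: [0.6387, -0.16, 0.1427]
eef_rot: [0.64, 0.768, 0.001, 0.001]
contact_force: [0.9, -0.5, 0.0]
opening: 0.002
finger_force: 0.0
[ 0.63871107 -0.16003188  0.1426811 ] [ 0.87210378 -0.54432155  0.00599673]
0.13 70 [ 0.62  -0.172  0.13 ] [ 0.657 -0.138  0.14 ]
0.14 102 [ 0.623 -0.169  0.14 ] [ 0.654 -0.141  0.148]
0.16 1 [ 0.633 -0.154  0.168] [ 0.633 -0.154  0.168]
0.17 28 [ 0.625 -0.169  0.17 ] [ 0.656 -0.147  0.18 ]
0.18 45 [ 0.623 -0.166  0.18 ] [ 0.656 -0.146  0.19 ]
0.19 40 [ 0.623 -0.164  0.19 ] [ 0.658 -0.146  0.199]
0.2 20 [ 0.643 -0.162  0.2  ] [ 0.657 -0.147  0.21 ]
0.21 9 [ 0.649 -0.163  0.213] [ 0.658 -0.146  0.218]
0.23 1 [ 0.627 -0.138  0.239] [ 0.627 -0.138  0.239]
0.24 11 [ 0.628 -0.153  0.24 ] [ 0.634 -0.141  0.25 ]
0.25 52 [ 0.617 -0.168  0.25 ] [ 0.664 -0.138  0.26 ]
```

View pics/s2.png

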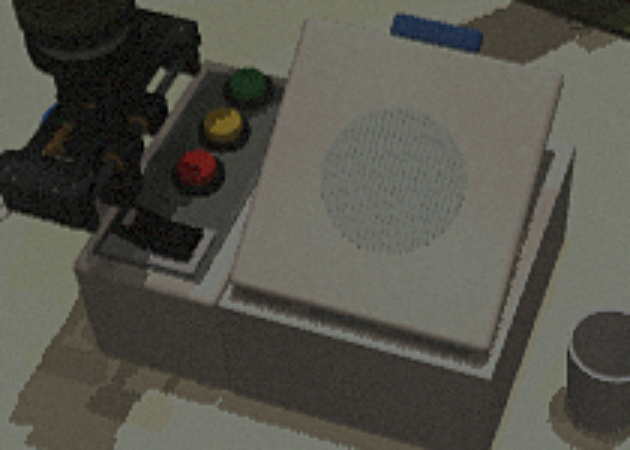

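Confirmed: with the tool reported at z 0.143, the tips stand at about 0.169, above the rocker (the finger is at crop (120,200)). The true tip height is the reported z plus about 0.027, so I'll go down another 34 mm or so, watching the force.

```bash
python3 -m inch '-1 0 0 .01 0 0 0; -1 0 0 .008 0 0 0; -1 0 0 .004 0 0 0; -1 0 0 .004 0 0 0; -1 0 0 .002 0 0 0; -1 0 0 0 0 0 0; -1 0 0 0 0 0 0';  python3 -m inch '-1 0 0 .002 0 0 0; -1 0 0 .002 0 0 0; -1 0 0 .002 0 0 0; -1 0 0 0 0 0 0; -1 0 0 0 0 0 0'
```

```text
clock: 6.07
tool_pos: [0.6369, -0.1594, 0.1127]
eef_rot: [0.64, 0.768, 0.0, -0.001]
contact_force: [-0.0, 0.3, 0.2]
opening: 0.004
finger_force: 0.1
clock: 6.48
tool_pos: [0.6371, -0.1596, 0.1087]
eef_rot: [0.64, 0.768, -0.0, -0.0]
contact_force: [-4.8, 0.1, 13.7]
opening: 0.004
finger_force: 6.6
```

```bash
python3 -m inch '-1 0 0 -.02 0 0 0; -1 0 0 -.04 0 0 0; -1 0 0 -.04 0 0 0; -1 0 0 -.04 0 0 0; -1 0 0 -.02 0 0 0; -1 0 0 0 0 0 0; -1 0 0 0 0 0 0'; python3 - <<'E'
from h import *
from plant import *
p,d=snapshot('scene');c=camera_model('scene');K,V=c['intrinsics'],c['view']
yaw=.1853;o=np.array([.5292,-.0450]);x,y=np.array([np.cos(yaw),np.sin(yaw)]),np.array([-np.sin(yaw),np.cos(yaw)])
v,u=np.mgrid[0:420,0:560];ok=d>0;w=unproj(u[ok],v[ok],d[ok].astype(float),K,V);w=w[w[:,2]<.16];q=w[:,:2]-o;mx,my=q@x,q@y
for yy in(-.142,-.132,-.122,-.112,-.102,-.092,-.082):
    k=(abs(mx-.085)<.01)&(abs(my-yy)<.004);print(yy,w[k,2].mean().round(4) if k.any() else None,end='; ')
E
python3 t.py -.02 .0625 .280
```

```text
clock: 7.07
tool_pos: [0.6377, -0.1595, 0.2678]
eef_rot: [0.64, 0.768, 0.001, 0.001]
contact_force: [0.4, -0.2, 0.1]
opening: 0.005
finger_force: 0.0
-0.142 0.136; -0.132 0.1357; -0.122 0.1361; -0.112 0.1363; -0.102 0.1398; -0.092 0.1405; -0.082 0.136; t 7.12 pos [ 0.6367 -0.1597  0.2661] F [-0.1  0.4 -1.1] open 0.003 shift [ 0.1947 -0.1052 -0.0247] yaw err -0.004 tilt [-0.002  0.    -1.   ]
```

Depth shows the rocker's pressed half level at 0.136, so it is on. Next is the lid.

```bash
sed -i 's/z+.011/z-.027/' t.py; python3 -m inch '-1 .0278 -.015 0 0 0 0; -1 .0278 -.015 0 0 0 0; -1 .0278 -.015 0 0 0 0; -1 .0278 -.015 0 0 0 0; -1 .0278 -.015 0 0 0 0; -1 .0278 -.015 0 0 0 0; -1 .0278 -.015 0 0 0 0; -1 0 0 .02 0 0 0; -1 0 0 .02 0 0 0; -1 0 0 .01 0 0 0; -1 0 0 0 0 0 0'; python3 t.py -.02 .0625 .138
python3 -m inch '-1 0 0 .01 0 0 0; -1 0 0 .01 0 0 0; -1 0 0 .01 0 0 0; -1 0 0 .01 0 0 0; -1 0 0 .01 0 0 0; -1 0 0 .01 0 0 0; -1 0 0 0 0 0 0'; python3 t.py -.02 .0625 .138
```

```text
clock: 8.03
tool_pos: [0.4963, 0.0117, 0.2138]
eef_rot: [0.64, 0.768, -0.003, -0.003]
contact_force: [0.2, 0.1, 0.2]
opening: 0.005
finger_force: 0.0
t 8.03 pos [0.4963 0.0117 0.2138] F [0.2 0.1 0.2] open 0.005 shift [0.0006 0.0026 0.1028] yaw err -0.004 tilt [-0.007 -0.001 -1.   ]
clock: 8.62
tool_pos: [0.4977, 0.0121, 0.1549]
eef_rot: [0.64, 0.768, -0.001, -0.001]
contact_force: [-0.3, 0.5, 0.4]
opening: 0.005
finger_force: 0.0
t 8.62 pos [0.4977 0.0121 0.1549] F [-0.3  0.5  0.4] open 0.005 shift [0.0006 0.0006 0.0439] yaw err -0.004 tilt [-0.003 -0.    -1.   ]
```

```bash
python3 -m inch '-1 0 0 .01 0 0 0; -1 0 0 .01 0 0 0; -1 0 0 .01 0 0 0; -1 0 0 .006 0 0 0; -1 0 0 .004 0 0 0; -1 0 0 .002 0 0 0; -1 0 0 .002 0 0 0; -1 0 0 0 0 0 0; -1 0 0 0 0 0 0'; python3 t.py -.02 .0625 .138
```

```text
clock: 9.37
tool_pos: [0.4997, 0.0126, 0.1132]
eef_rot: [0.64, 0.768, 0.001, 0.0]
contact_force: [0.3, 0.3, -0.9]
opening: 0.002
finger_force: 0.0
t 9.37 pos [0.4997 0.0126 0.1132] F [ 0.3  0.3 -0.9] open 0.002 shift [ 0.0004 -0.0017  0.0022] yaw err -0.004 tilt [ 0.001  0.    -1.   ]
```

```bash
python3 -m inch '-1 0 0 .002 0 0 0; -1 0 0 .002 0 0 0; -1 0 0 .001 0 0 0; -1 0 0 0 0 0 0; -1 0 0 0 0 0 0'; python3 t.py -.02 .0625 .138
python3 - <<'E'
from h import *
from plant import *
p,d=snapshot('scene');c=camera_model('scene');K,V=c['intrinsics'],c['view']
yaw=.1853;o=np.array([.5292,-.0450]);x,y=np.array([np.cos(yaw),np.sin(yaw)]),np.array([-np.sin(yaw),np.cos(yaw)])
v,u=np.mgrid[0:420,0:560];ok=d>0;w=unproj(u[ok],v[ok],d[ok].astype(float),K,V);q=w[:,:2]-o;mx,my=q@x,q@y
for xx in(.09,.07,.05,.03,.01,-.01,-.04,-.06,-.08):
    k=(abs(mx-xx)<.006)&(abs(my-.13)<.02);print(xx,np.median(w[k,2]).round(4) if k.any() else None,end='; ')
cv2.imwrite('pics/s3.png',cv2.resize(p[110:280,130:340,::-1],None,fx=3,fy=3))
E
```

```text
clock: 9.78
tool_pos: [0.4998, 0.0125, 0.1106]
eef_rot: [0.64, 0.768, 0.001, 0.002]
contact_force: [-5.3, -0.7, 25.7]
opening: 0.007
finger_force: 13.0
t 9.78 pos [0.4998 0.0125 0.1106] F [-5.3 -0.7 25.7] open 0.007 shift [ 0.0005 -0.0017 -0.0004] yaw err -0.004 tilt [ 0.003 -0.001 -1.   ]
0.09 0.1376; 0.07 0.1374; 0.05 0.1374; 0.03 0.1376; 0.01 0.1383; -0.01 0.139; -0.04 0.1373; -0.06 0.1376; -0.08 0.1372;
```

View pics/s3.png

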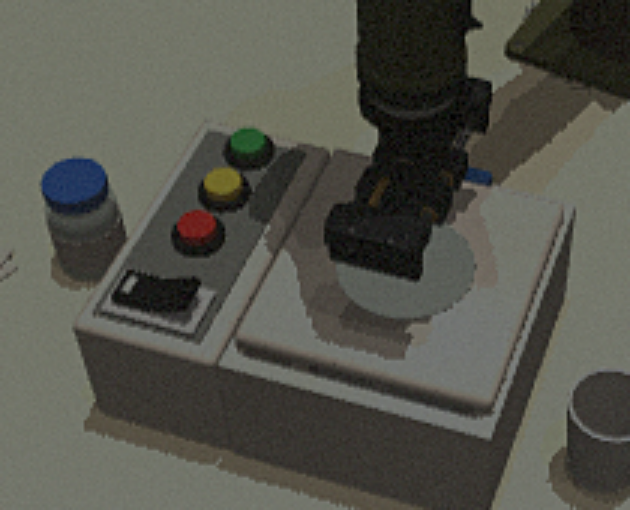

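The lid is shut: its face is level at 0.1375, with the hand resting on it at (400,240), and the rocker at (155,290) is on. Next I lift off and move over the green button.

```bash
python3 -m inch '-1 0 0 -.02 0 0 0; -1 0 0 -.03 0 0 0; -1 0 0 0 0 0 0'; python3 t.py -.093 -.112 .15
```

```text
clock: 10.08
tool_pos: [0.5021, 0.0132, 0.162]
eef_rot: [0.64, 0.768, 0.003, 0.003]
contact_force: [-0.2, -0.1, 0.6]
opening: 0.0
finger_force: 0.0
t 10.08 pos [0.5021 0.0132 0.162 ] F [-0.2 -0.1  0.6] open 0.0 shift [-0.1746 -0.0766  0.0384] yaw err -0.004 tilt [ 0.008  0.001 -1.   ]
```

```bash
python3 -m inch '-1 -.029 -.0125 0 0 0 0; -1 -.029 -.0125 0 0 0 0; -1 -.029 -.0125 0 0 0 0; -1 -.029 -.0125 0 0 0 0; -1 -.029 -.0125 0 0 0 0; -1 -.029 -.0125 0 0 0 0; -1 0 0 0 0 0 0; -1 0 0 0 0 0 0; -1 0 0 0 0 0 0'; python3 t.py -.093 -.112 .139
python3 - <<'E'
from plant import *
import cv2
p,d=snapshot('wrist');cv2.imwrite('pics/w2.png',p[:,:,::-1])
E
```

```text
clock: 10.83
tool_pos: [0.457, -0.1715, 0.158]
eef_rot: [0.64, 0.768, 0.001, 0.0]
contact_force: [0.2, -0.1, 0.7]
opening: 0.008
finger_force: 0.0
t 10.83 pos [ 0.457  -0.1715  0.158 ] F [ 0.2 -0.1  0.7] open 0.008 shift [-0.0009  0.0012  0.046 ] yaw err -0.004 tilt [ 0.001  0.001 -1.   ]
```

View pics/w2.png

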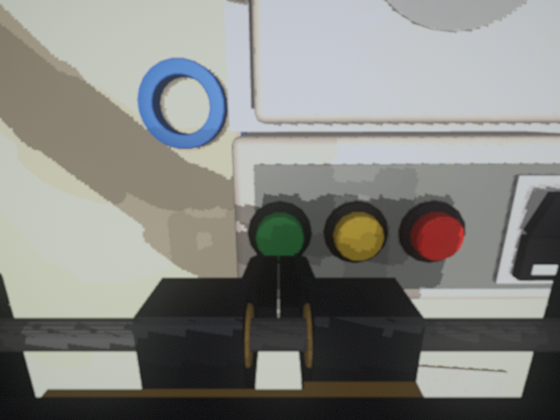

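The fingertips line up with the green button at (280,232), clear of yellow at (357,236). Now I press and hold it.

```bash
python3 -m inch '-1 0 0 .02 0 0 0; -1 0 0 .02 0 0 0; -1 0 0 .005 0 0 0; -1 0 0 .003 0 0 0; -1 0 0 .002 0 0 0; -1 0 0 .002 0 0 0; -1 0 0 .001 0 0 0; -1 0 0 0 0 0 0; -1 0 0 0 0 0 0'; python3 t.py -.093 -.112 .133
```

```text
clock: 11.63
tool_pos: [0.4571, -0.1715, 0.1058]
eef_rot: [0.64, 0.768, 0.001, 0.0]
contact_force: [-0.7, 3.9, 4.7]
opening: 0.007
finger_force: 2.1
t 11.63 pos [ 0.4571 -0.1715  0.1058] F [-0.7  3.9  4.7] open 0.007 shift [-0.0009  0.0012 -0.0002] yaw err -0.004 tilt [ 0.002  0.    -1.   ]
```

```bash
python3 -m inch '-1 0 0 .001 0 0 0; -1 0 0 .0005 0 0 0; -1 0 0 0 0 0 0; -1 0 0 0 0 0 0; -1 0 0 0 0 0 0; -1 0 0 0 0 0 0; -1 0 0 0 0 0 0; -1 0 0 0 0 0 0; -1 0 0 0 0 0 0; -1 0 0 0 0 0 0; -1 0 0 0 0 0 0; -1 0 0 0 0 0 0; -1 0 0 0 0 0 0; -1 0 0 0 0 0 0'
python3 -m inch '-1 0 0 -.01 0 0 0; -1 0 0 -.03 0 0 0; -1 0 0 -.04 0 0 0; -1 0 0 -.04 0 0 0; -1 0 0 -.02 0 0 0; -1 0 0 0 0 0 0; -1 0 0 0 0 0 0; -1 0 0 0 0 0 0'
python3 - <<'E'
from h import *
from plant import *
p,d=snapshot('scene');c=camera_model('scene');K,V=c['intrinsics'],c['view']
yaw=.1853;o=np.array([.5292,-.0450]);x,y=np.array([np.cos(yaw),np.sin(yaw)]),np.array([-np.sin(yaw),np.cos(yaw)])
v,u=np.mgrid[0:420,0:560];ok=d>0;w=unproj(u[ok],v[ok],d[ok].astype(float),K,V);w=w[w[:,2]<.2];q=w[:,:2]-o;mx,my=q@x,q@y
for xx,yy in((-.093,-.112),(-.041,-.112),(.011,-.112),(.085,-.132),(.085,-.09),(.09,.0625),(0,.0625),(-.08,.0625)):
    k=(abs(mx-xx)<.006)&(abs(my-yy)<.006);print(xx,yy,np.median(w[k,2]).round(4) if k.any() else None)
E
```

```text
clock: 12.8
tool_pos: [0.4572, -0.1716, 0.1055]
eef_rot: [0.64, 0.768, 0.0, 0.001]
contact_force: [-4.2, 5.0, 19.7]
opening: 0.003
finger_force: 9.9
clock: 13.47
tool_pos: [0.4559, -0.1729, 0.2428]
eef_rot: [0.641, 0.768, -0.001, -0.0]
contact_force: [-0.2, 0.0, -0.4]
opening: 0.007
finger_force: 0.0
-0.093 -0.112 0.1392
-0.041 -0.112 0.1388
0.011 -0.112 0.1388
0.085 -0.132 0.1361
0.085 -0.09 0.1444
0.09 0.0625 0.1389
0 0.0625 0.1392
-0.08 0.0625 0.1378
```

The green button bottomed out at 19.7 N and was held for about 1 s. All three buttons are up again, the lid is shut and the rocker is on, so I'm handing in.

```bash
python3 -c "
from plant import r;print(r.finish_job())"
```

```text
the job is handed in; nothing more can be done
None
```

The job is handed in at about 13.5 s: rocker switched on, lid shut, and green button held in for about a second and released, with depth readings confirming the end state; the hand-in returned no verdict.

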